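# Seal the vacuum desiccator through its guard window and stop the pump

## Robot

A 7-joint arm with a two-finger parallel gripper is mounted at the origin on the work surface. World frame = base frame: x ahead of the robot, y to its left, z up, the work surface at z = 0. Lengths are in m, angles in degrees, forces in N, time in s.
With the tool pointing down it reaches from about 0.425 to 0.875 m from the base axis. Payload 4.7 kg.
Tool frame: the origin (TCP) lies at the very end of the fingers, on their centre line; the grasp point (between the pads) lies 19 mm behind it; z points along the fingers, y is the direction in which the jaws open and shut (so a half turn about z gives the same grasp; the last joint's range is limited). The gripper opens to 87 mm and grips with 3 to 60 N. Pads are 19 mm wide; open, the fingers measure 117 mm over their backs; the gripper's body (75 mm by 190 mm) begins 51 mm behind the grasp point.
Start: joints at [66.984, 18.392, -4.016, 83.108, 1.295, 78.541, -3.26], TCP at [0.263, -0.595, 0.223] pointing down, gripper open.
Joint ranges: [-163.93, 163.93], [-17.29, 119.83], [-79.2, 71.16], [3.27, 140.29], [-89.18, 269.18], [5.43, 117.66], [-154.24, 154.24]. Speed limits (degrees/s): [147.25, 147.25, 180, 180, 180, 180, 180].

## Interface

Orientations are given as [roll, pitch, yaw] about the fixed x, y, z axes, in that order (R = Rz(yaw) Ry(pitch) Rx(roll)).
In Python, from cell import * gives the robot as it stands.
- The arm moves only by the tool drive_tool, never from a script. Its argument "moves" is text: rows parted by semicolons, each of 5 numbers parted by spaces: the shift along the tool's x, y, z in m, then the turn about the tool's z in degrees, then the gripper's target within -1 to 1 (fully open at 1, half-way at 0, shut at -1). In form: x y z yaw fingers; .... A call has exactly 8 rows; each row is the pose to reach, as a shift and turn from the pose commanded when the call began, along the tool's axes at that moment; what a row does not reach only later rows make up. A row lasts 1/10 s, in which the tool goes at most 50 mm and 8.59 degrees, less where a joint would pass 70% of its speed; a pose out of reach is approached as far as the arm can. A call with a gripper value outside its range is refused whole. The fingers move at their own pace and stop on an object; "grip_force" is the grip in N (left out, the last holds). Time passes only in rows, so rows that repeat a pose let the fingers close, or fill a call up. It gives the time, the measured TCP pose, the force and the opening at its end, in the units of the state.
- get_obs(): the state, without advancing time (a new reading comes with each control period).
- read_camera(name): name is "scene" or "top" or "wrist"; returns (picture, depth): 480x640x3 uint8, red, green, blue; 480x640 float32, m along the optical axis (not along the pixel's ray), 0 where there is no reading.
- calibration(name): a dict with "intrinsics" (3x3 intrinsics, pixels), "cam_to_world" (4x4, takes a point from camera to world coordinates); the wrist camera has in their place "T_tool_cam" (4x4, takes a point from camera to tool coordinates, whose origin is the TCP and whose axes are the flange's). Camera axes: x right, y up, looking along -z (the intrinsics and any distortion apply to the point x, -y, -z); pixel columns grow to the right and rows downward; lengths in m; the calibration is good to about 2 mm. A picture is of the moment at which its call begins: read the wrist's pose just before it. calibration takes no time and is no camera call.
- sign_off(): hands the job in, once; it reports no verdict.
Trained networks look in the newest picture that a camera, given by its name, has taken for a name from the list of things; names that differ only in an ending like _2 or _b are one class to them, and where a whole thing is asked for, a point or a joint stands for the part that bears it (a point fixed in the world has none). Each returns a list of dicts, best first, with "conf" (0 to 1); they miss things now and then, are a little off and sometimes report something else, mostly with a low value. They report only what shows in the picture. A call takes as long as a camera call.
- search_frame(camera, name): "uv" ([column, row] in pixels, amid what is visible of it).
- pinpoint(camera, name): "uv" ([column, row] in pixels: a listed point, or the origin of a listed thing).
The state is a dict: "time_s": time; "qpos": joint angles; "joint_velocities": joint speeds; "effort": joint torques, N m; "tool_pos": TCP position; "tool_rot": TCP orientation; "force": force on the tool from outside, world axes, zero at the start; "wrist_torque": the same for the moment, N m; "grip_width": finger opening in m.
Only numpy, scipy, OpenCV 4.12 (cv2) and the standard library are available. Lean on these libraries where they do the work, as an engineer would, in place of code of your own. Each camera call takes 0.05 s, during which the arm holds its last target. There are 200 camera calls.

## Task

The desiccator is pumped down: reach in through the window in the top of its clear guard and press the valve lever down until it lies level, fully home, and after that switch off the vacuum pump beside it by pressing down the raised half of its rocker switch until it stays down. Only press with the fingertips, and do not touch the guard or its window frame, the desiccator, its valve body or its copper line. Leave everything else standing where it is and lift nothing.

Things in the scene. Friction and masses are not known exactly. Their poses are not given: they have to be found in the camera images.
- guard: Loose clear plastic box with aluminium edges, open underneath, over the desiccator: 270 x 270 mm, top 228 mm above its underside, one window in its top, off centre. Origin: centre of its underside, on a grey board 12 mm thick; z up, x away from the robot at zero yaw (turned up to 0.35 rad either way). About 1.8 kg. Not to be touched
- guard_window (a point): Centre of the rectangular window in the guard's top, level with the upper face of the window's frame. The opening is 140 mm along the guard's x and 120 mm along its y, inside an aluminium frame 10 mm wide that stands 4 mm above the clear top. The point has the guard's axes
- desiccator: Fixed glass vacuum desiccator under the guard, 200 mm across, with a brass ball valve upright on its lid, a gauge and a bent copper line to the pump. Origin: centre of its foot; z up, +x away from the robot at zero yaw. The valve is 23 mm across, on the origin's axis, up to z = 210 mm; there the line (8 mm thick) bends back over x = 0 to 64 mm, its top at z = 216 mm. Not to be touched
- valve_lever (a joint): Lever of that valve, below the window, hinged beside the valve body's +y side on an axis along the desiccator's y; it points to the desiccator's -x. 0: raised 0.6 rad above level (open); 0.6: level, against its stop (shut). Starts between 0 and 0.15, moves with steady friction (about 3 N at its pad) and stays where it is left
- lever_hinge (a point): Point on the lever's hinge axis, in the middle of the lever's width; fixed. It has the board's axes (those of the desiccator). When shut, the lever's upper face lies level 4 mm above this point
- lever_pad (a point): Point on the lever: middle of the upper face of its black sleeve, which is 38 mm long, 17 mm wide and 8 mm thick, 48 mm from the hinge axis; the lever ends 67 mm from the axis. When shut it lies about 34 mm below the top of the window's frame
- pump_switch (a joint): Grey rocker switch on top of the white pump. 0: on, its front half (the pump's -x half, towards the robot) raised; 0.4: off, the front half pressed down level and the rear half raised. It starts at 0, stays as it is left and needs about 2 N at the end of the raised half
- switch_pivot (a point): Middle of the rocker's upper face, where its halves meet, on its tilting axis (board's y); fixed. Each half is 24 mm long (x), 30 mm wide. When off, the front half lies level at this height. Black bezel round it 60 x 42 mm, 1 mm lower; pump housing top 8 mm lower. A carrying handle stands 60 mm behind (+x), its top 20 mm higher. The guard's side is about 125 mm away
- switch_pad (a point): Point on the upper face of the rocker's front half, 18 mm from the tilting axis; at the start about 7 mm higher than the pivot
- gel_jar: Small jar, 48 mm across, 62 mm high, standing on the board in front of the guard; origin under it. To be left alone
- bung: Black rubber bung, 38 mm across, 30 mm high, standing on the board in front; origin under it. To be left alone
- flask: Conical glass flask, 84 mm across, 134 mm high, on the bench to the left; origin under it. To be left alone
- beaker: Glass beaker, 68 mm across, 90 mm high, on the bench to the left; origin under it. To be left alone
- wash_bottle: White bottle with a blue cap, 68 mm across, 170 mm high, on the bench to the right; origin under it. To be left alone
- spatula: Thin steel lab spatula, 185 mm long, 11 mm wide, lying on the bench to the right. To be left alone

How it is judged (in metres and radians):
On the way, in this order (a step that is already met when the one before it is completed fails the run):
1. the valve lever is pressed down, fully home, while the pump still runs (value of joint valve_lever above 0.53 rad), for 0.2 s.
2. then the pump is switched off (value of joint valve_lever above 0.53 rad and value of joint pump_switch above 0.32 rad), for 0.2 s.
At the end, for the whole second after the job is handed in: The valve lever lies level within 4 degrees (joint above 0.53 of 0.60), the pump's rocker is tipped to off (joint above 0.32 of 0.40), the guard is within 5 mm and every bystander within 15 mm of where it stood (all of step 2 and distance of guard from where it was at the start of the episode below 0.005 m and distance of each of gel_jar, bung, flask, beaker, wash_bottle, spatula from where it was at the start of the episode below 0.015 m); the robot touches nothing.
It fails at once if the robot touches the guard or its window frame (contact force between any of the fingers, the arm and guard above 0.3 N).
It fails at once if the robot touches the desiccator, its valve body or its copper line (contact force between any of the fingers, the arm and desiccator above 0.3 N).
It fails at once if a bystander is moved or lifted by more than 15 mm (distance of any of gel_jar, bung, flask, beaker, wash_bottle, spatula from where it was at the start of the episode above 0.015 m).
It also fails if it takes over 42 s, if anything falls off the work surface, if the arm or the gripper's body presses on something with over 40 N, if the wrist force passes 120 N, or if a joint passes its speed limit or range.

## Working session

There is one attempt and no reset: what is moved stays moved. The work goes in short steps, Python scripts to look and compute and a tool call to move; the robot and the scene stay as the last step left them, time stands still between calls to the robot, and variables do not carry over. Pictures are saved under pics/ and viewed, about 8 in all and at most 12, crops included, and the job is handed in when it is done.

Besides the shell and the picture viewer there is one more tool, called after "Call:" as name(argument=value, ...) on one line, values as JSON. drive_tool: Moves the arm, as the interface text tells. Its arguments: {"type":"object","properties":{"moves":{"type":"string"},"grip_force":{"type":"number"}},"required":["moves"]}

```bash
mkdir -p pics; cat > h.py <<'E'
from cell import *
import numpy as np, cv2
from scipy.spatial.transform import Rotation as R
def pose():
    o=get_obs(); T=np.eye(4); T[:3,3]=o["tool_pos"]; T[:3,:3]=R.from_euler('xyz',o["tool_rot"],degrees=True).as_matrix(); return T
def cam(n,T=None):
    c=calibration(n); K=np.array(c["intrinsics"])
    M=np.array(c["cam_to_world"]) if n!="wrist" else T@np.array(c["T_tool_cam"])
    return K,M
def ray(K,M,uv):
    d=np.array([(uv[0]-K[0,2])/K[0,0],-(uv[1]-K[1,2])/K[1,1],-1.]); return M[:3,3],M[:3,:3]@d
def atz(K,M,uv,z):
    o,d=ray(K,M,uv); return o+d*(z-o[2])/d[2]
def atd(K,M,uv,dep):
    o,d=ray(K,M,uv); u,v=np.round(uv).astype(int); w=dep[max(v-2,0):v+3,max(u-2,0):u+3]; w=w[w>0]
    return o+d*np.median(w) if w.size else None
E
python3 - <<'E'
from h import *
np.set_printoptions(precision=4,suppress=True)
print(get_obs()); print(calibration("top")); print(calibration("wrist"))
P={}
for n in("scene","top"):
    im,d=read_camera(n); cv2.imwrite(f"pics/{n}0.png",im[:,:,::-1]); K,M=cam(n)
    for k in["guard","guard_window","lever_hinge","lever_pad","switch_pivot","switch_pad","desiccator","gel_jar","bung","wash_bottle","flask","beaker"]:
        for r in pinpoint(n,k)[:2]:
            print(n,k,np.round(r["uv"],1),round(r["conf"],2),atd(K,M,r["uv"],d))
            P.setdefault(k,{}).setdefault(n,ray(K,M,r["uv"]))
for k,v in P.items():
    if len(v)==2:
        (a,d),(b,e)=v["scene"],v["top"]; s=np.linalg.lstsq(np.c_[d,-e],b-a,rcond=None)[0]
        p,q=a+d*s[0],b+e*s[1]; print(k,(p+q)/2,np.linalg.norm(p-q))
E
```

```text
{'time_s': 0.0, 'qpos': array([66.9836, 18.4374, -4.0163, 83.1749,  1.2967, 78.5414, -3.2599]), 'joint_velocities': array([-0.0102, -0.1122,  0.051 ,  0.0017,  0.0076, -0.0105, -0.0149]), 'effort': array([  0.0001, -49.1289,  -0.4041, -31.2529,  -0.0639,   0.0437,
         0.0002]), 'tool_pos': array([ 0.2623, -0.5941,  0.2215]), 'tool_rot': array([-179.8918,    0.0073,   23.8273]), 'force': array([0.6023, 0.9212, 0.8095]), 'wrist_torque': array([0.044 , 0.0479, 0.0263]), 'grip_width': 0.08739891949533489}
{'intrinsics': array([[598.9659,   0.    , 314.4085],
       [  0.    , 598.9659, 249.5105],
       [  0.    ,   0.    ,   1.    ]]), 'cam_to_world': array([[-0.0411,  0.9749, -0.2189,  0.1407],
       [-0.9992, -0.0402,  0.0086,  0.0187],
       [-0.0004,  0.219 ,  0.9757,  1.7006],
       [ 0.    ,  0.    ,  0.    ,  1.    ]])}
{'intrinsics': array([[336.0571,   0.    , 324.2781],
       [  0.    , 336.0571, 242.2494],
       [  0.    ,   0.    ,   1.    ]]), 'T_tool_cam': array([[-0.    ,  0.9707,  0.2405,  0.0662],
       [ 1.    , -0.    ,  0.0003, -0.0009],
       [ 0.0003,  
[... 1328 characters left out ...]
[266.3 272.1] 0.56 [0.4476 0.1398 0.0718]
top bung [327.1 267.3] 0.66 [ 0.4596 -0.0295  0.0432]
top flask [157.  241.3] 0.68 [0.5528 0.4485 0.0512]
top beaker [138.9 320.1] 0.7 [0.3372 0.508  0.0045]
top beaker [486.  266.3] 0.47 [ 0.4515 -0.4891  0.0028]
lever_hinge [0.633  0.106  0.2064] 0.00622058533540435
lever_pad [0.5991 0.106  0.2283] 0.006055684398928962
switch_pivot [ 0.5706 -0.1793  0.1574] 0.012923921845861388
switch_pad [ 0.5648 -0.1777  0.1444] 0.0012655754522911348
desiccator [ 0.7113 -0.1792 -0.6329] 0.19724785176323634
gel_jar [0.4584 0.1442 0.0136] 0.0003168015195767437
flask [ 0.5718  0.461  -0.0103] 0.009993065596588337
beaker [ 0.3391  0.5089 -0.0028] 0.003198501857025225
```

```bash
python3 - <<'E'
import cv2
a=cv2.imread("pics/top0.png")[120:340,130:510]; cv2.imwrite("pics/topc.png",cv2.resize(a,(760,440),interpolation=cv2.INTER_CUBIC))
E
```

```text
(no output)
```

View pics/topc.png

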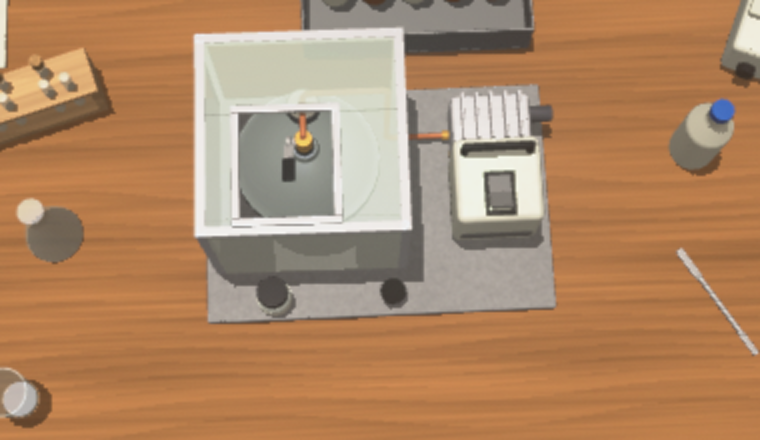

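View pics/scene0.png

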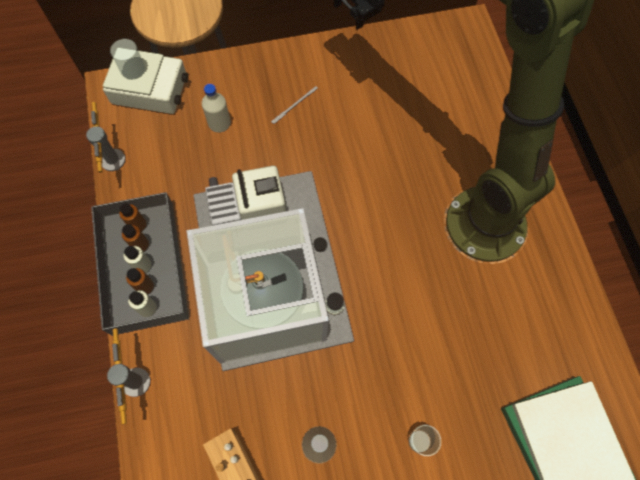

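The pictures agree with the networks: the lever is in the window at about (274,200) in top and the rocker at (380,215). I'll close the fingers and fly towards the pump and guard, high up.

Call:
drive_tool(moves="0.04 -0.02 -0.04 5 -1; 0.08 -0.05 -0.07 10 -1; 0.12 -0.07 -0.1 15 -1; 0.16 -0.1 -0.12 20 -1; 0.2 -0.12 -0.14 23 -1; 0.24 -0.145 -0.15 23 -1; 0.28 -0.17 -0.15 23 -1; 0.32 -0.194 -0.15 23 -1", grip_force=20)

```text
time_s: 2.1
tool_pos: [0.4694, -0.2987, 0.3736]
tool_rot: [179.9, -0.1, 0.8]
force: [1.1, -0.6, -0.7]
grip_width: 0.031
```

Call:
drive_tool(moves="0.03 -0.04 0 0 -1; 0.05 -0.08 0 0 -1; 0.07 -0.11 0 0 -1; 0.07 -0.12 0 0 -1; 0.07 -0.12 0 0 -1; 0.07 -0.12 0 0 -1; 0.07 -0.12 0 0 -1; 0.07 -0.12 0 0 -1")

```text
time_s: 2.9
tool_pos: [0.5359, -0.1811, 0.3721]
tool_rot: [180.0, 0.0, 0.6]
force: [0.1, 0.6, 0.6]
grip_width: 0.0003
```

```bash
cat > look.py <<'E'
from h import *
import sys
np.set_printoptions(precision=4,suppress=True)
T=pose(); print(T[:3,3], get_obs()["grip_width"],get_obs()["tool_rot"]); im,d=read_camera("wrist"); cv2.imwrite(f"pics/{sys.argv[1]}.png",im[:,:,::-1]); np.save(f"pics/{sys.argv[1]}.npy",d); np.save(f"pics/{sys.argv[1]}T.npy",T)
K,M=cam("wrist",T)
for k in sys.argv[2:]:
    for r in pinpoint("wrist",k)[:2]:
        print(k,np.round(r["uv"],1),round(r["conf"],2),atd(K,M,r["uv"],d))
E
python3 look.py w1 switch_pivot switch_pad
```

```text
[ 0.5359 -0.1811  0.3721] 0.00031665356085112907 [179.9691   0.0128   0.6438]
switch_pivot [320.5 178.7] 0.69 [ 0.5797 -0.1752  0.1452]
switch_pivot [321. 199.] 0.26 [ 0.5576 -0.176   0.1531]
switch_pad [322.4 198.6] 0.58 [ 0.558  -0.1776  0.1531]
```

View pics/w1.png

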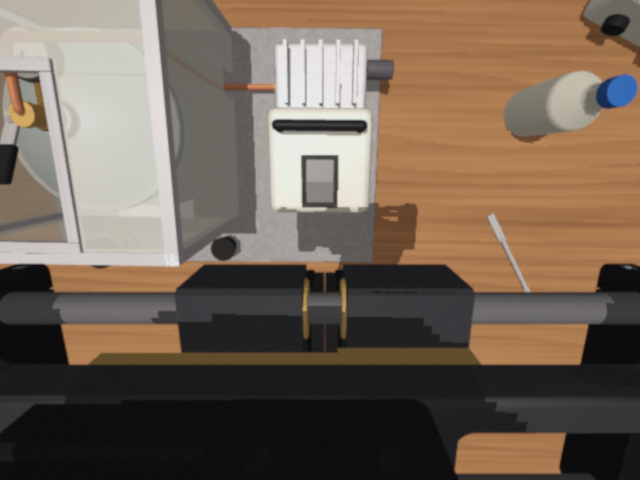

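The rocker sits at (320,180) in the wrist view, with its measured heights matching. Now over to the lever.

Call:
drive_tool(moves="0 -0.05 0 0 -1; 0 -0.1 0 0 -1; 0 -0.15 0 0 -1; 0 -0.2 0 0 -1; 0 -0.25 0 0 -1; 0 -0.28 0 0 -1; 0 -0.28 0 0 -1; 0 -0.28 0 0 -1")

```text
time_s: 3.85
tool_pos: [0.5325, 0.1009, 0.3722]
tool_rot: [180.0, -0.0, 0.9]
force: [0.8, -0.7, -0.8]
grip_width: 0.0005
```

```bash
python3 look.py w2 lever_hinge lever_pad guard_window gel_jar
```

```text
[0.5325 0.1009 0.3722] 0.0005000216455663316 [179.959   -0.005    0.8933]
lever_hinge [321.  113.1] 0.78 [0.638  0.1066 0.2151]
lever_pad [324.8 163.4] 0.59 [0.5945 0.1025 0.2314]
gel_jar [320.  115.2] 0.37 [0.6362 0.1075 0.2149]
```

View pics/w2.png

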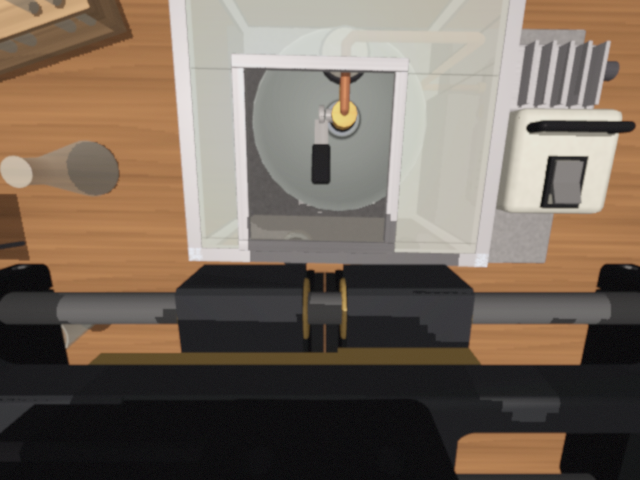

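```bash
python3 - <<'E'
from h import *
np.set_printoptions(precision=4,suppress=True)
T=np.load("pics/w2T.npy");K,M=cam("wrist",T);d=np.load("pics/w2.npy")
for uv in [(245,68),(396,71),(386,240),(249,249),(233,56),(407,59),(190,258),(488,264)]: print(uv,atz(K,M,uv,.244),atd(K,M,uv,d))
for uv in [(320,112),(321,140),(321,150),(321,165),(321,180),(320,183),(313,165),(329,165),(343,117)]: print(uv,atd(K,M,uv,d))
E
```

```text
(245, 68) [0.6669 0.1667 0.244 ] [0.6673 0.1669 0.2427]
(396, 71) [0.6666 0.0474 0.244 ] [0.6668 0.0473 0.2435]
(386, 240) [0.5292 0.0471 0.244 ] [0.5291 0.047  0.2437]
(249, 249) [0.519  0.1692 0.244 ] [0.5191 0.1691 0.2442]
(233, 56) [0.6754 0.1757 0.244 ] [0.6753 0.1756 0.2442]
(407, 59) [0.6754 0.0393 0.244 ] [0.6756 0.0392 0.2432]
(190, 258) [0.5098 0.2226 0.244 ] [0.5089 0.2239 0.2409]
(488, 264) [ 0.5083 -0.0465  0.244 ] [ 0.4331 -0.1716  0.0011]
(320, 112) [0.639  0.1075 0.2145]
(321, 140) [0.6148 0.1062 0.2189]
(321, 150) [0.6059 0.1061 0.2263]
(321, 165) [0.5931 0.1058 0.2323]
(321, 180) [0.5805 0.1056 0.2381]
(320, 183) [0.5778 0.1065 0.2367]
(313, 165) [0.593  0.1129 0.2313]
(329, 165) [0.5932 0.0988 0.2309]
(343, 117) [0.6342 0.0872 0.2224]
```

Window opening measured x 0.527–0.667, y 0.047–0.168; lever at y 0.106, tip at x 0.578, z≈0.238. Come down above the lever tip at (0.578, 0.106).

Call:
drive_tool(moves="0.025 -0.002 0.02 0 -1; 0.046 -0.004 0.04 0 -1; 0.046 -0.004 0.06 0 -1; 0.046 -0.004 0.08 0 -1; 0.046 -0.004 0.1 0 -1; 0.046 -0.004 0.115 0 -1; 0.046 -0.004 0.118 0 -1; 0.046 -0.004 0.118 0 -1")

```text
time_s: 4.9
tool_pos: [0.5785, 0.1049, 0.254]
tool_rot: [180.0, 0.0, 0.8]
force: [-1.1, -0.4, 0.6]
grip_width: 0.0005
```

```bash
python3 look.py w3 lever_pad lever_hinge; python3 -c "
from h import *
print(get_obs()['force'])"
```

```text
[0.5785 0.1049 0.254 ] 0.0005426877138869172 [179.99     0.0265   0.7795]
lever_pad [326.1 247.5] 0.85 [0.5953 0.1053 0.2311]
lever_hinge [324.6 171. ] 0.61 [0.6374 0.1067 0.2147]
[0.97662601 0.31398832 0.10598269]
```

View pics/w3.png

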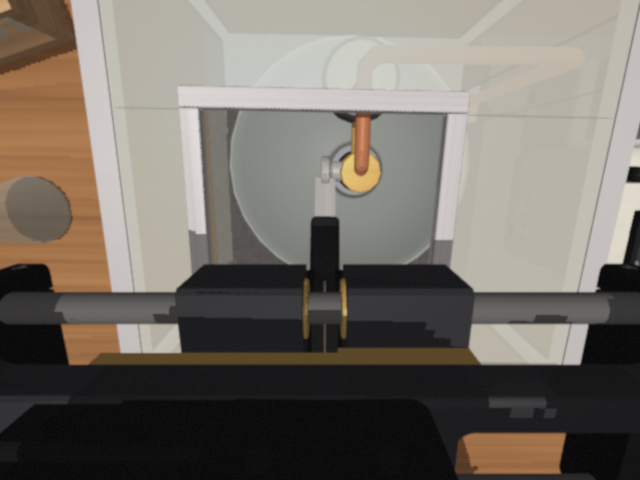

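The fingers are centred over the sleeve (lever column 325), well inside the window. Press.

Call:
drive_tool(moves="0 -0.001 0.008 0 -1; 0 -0.001 0.014 0 -1; 0 -0.001 0.02 0 -1; 0 -0.001 0.026 0 -1; 0 -0.001 0.031 0 -1; 0 -0.001 0.035 0 -1; 0 -0.001 0.039 0 -1; 0 -0.001 0.042 0 -1")

```text
time_s: 5.85
tool_pos: [0.5784, 0.1064, 0.2117]
tool_rot: [180.0, 0.0, 0.8]
force: [-1.9, 0.5, 1.9]
grip_width: 0.0005
```

Call:
drive_tool(moves="0 0 0.001 0 -1; 0 0 0.002 0 -1; 0 0 0.003 0 -1; 0 0 0.003 0 -1; 0 0 0.003 0 -1; 0 0 0.003 0 -1; 0 0 0.003 0 -1; 0 0 0.003 0 -1")

```text
time_s: 6.65
tool_pos: [0.5784, 0.1064, 0.2102]
tool_rot: [180.0, -0.0, 0.8]
force: [-4.2, -0.0, 6.1]
grip_width: 0.0004
```

Call:
drive_tool(moves="0 0 0.001 0 -1; 0 0 0.002 0 -1; 0 0 0.003 0 -1; 0 0 0.003 0 -1; 0 0 0.003 0 -1; 0 0 0.003 0 -1; 0 0 0.003 0 -1; 0 0 0.003 0 -1")

```text
time_s: 7.45
tool_pos: [0.5785, 0.1064, 0.2098]
tool_rot: [179.9, -0.1, 0.8]
force: [-9.1, -2.5, 18.2]
grip_width: 0.0006
```

Hard stop at z 0.2098 (18 N), as expected for level. Lift straight out and look.

Call:
drive_tool(moves="0 0 -0.02 0 -1; 0 0 -0.05 0 -1; 0 0 -0.08 0 -1; 0 0 -0.11 0 -1; 0 0 -0.14 0 -1; -0.01 0 -0.165 0 -1; -0.04 0 -0.168 0 -1; -0.04 0 -0.168 0 -1")

```text
time_s: 8.25
tool_pos: [0.5372, 0.1069, 0.3762]
tool_rot: [180.0, -0.2, 0.9]
force: [1.0, 0.4, -1.3]
grip_width: 0.0003
```

```bash
python3 look.py w4 lever_pad lever_hinge; python3 - <<'E'
from h import *
np.set_printoptions(precision=4,suppress=True)
T=np.load("pics/w4T.npy");K,M=cam("wrist",T);d=np.load("pics/w4.npy")
# lever sleeve: profile along x at y=.106
for x in (.615,.605,.6,.595,.59,.585,.58,.575,.57):
    p=np.linalg.inv(M)@[x,.106,.21,1]; uv=[K[0,0]*p[0]/-p[2]+K[0,2],K[1,1]*-p[1]/-p[2]+K[1,2]]; print(np.round(uv),atd(K,M,uv,d))
E
```

```text
[0.5372 0.1069 0.3762] 0.00032109284621262263 [179.9602  -0.1986   0.9011]
lever_pad [329.6 175.7] 0.77 [0.588  0.1037 0.2098]
lever_hinge [326.  121.5] 0.87 [0.6368 0.108  0.2134]
[328. 146.] [0.6151 0.106  0.2078]
[328. 157.] [0.605  0.106  0.2097]
[327. 163.] [0.6    0.106  0.2103]
[327. 168.] [0.595  0.106  0.2102]
[327. 174.] [0.59   0.106  0.2098]
[327. 179.] [0.585  0.106  0.2098]
[327. 184.] [0.58   0.106  0.2104]
[327. 189.] [0.575  0.106  0.2102]
[327. 195.] [0.564  0.1054 0.1496]
```

Lever is level (sleeve z 0.210 all along). Now to the switch: target (0.563, -0.179).

Call:
drive_tool(moves="0.004 0.045 0 0 -1; 0.008 0.09 0 0 -1; 0.012 0.135 0 0 -1; 0.016 0.18 0 0 -1; 0.02 0.225 0 0 -1; 0.021 0.26 0 0 -1; 0.022 0.286 0 0 -1; 0.022 0.286 0 0 -1")

```text
time_s: 9.2
tool_pos: [0.5642, -0.1864, 0.3718]
tool_rot: [179.9, 0.2, 0.3]
force: [-0.4, 0.4, 0.1]
grip_width: 0.0006
```

Call:
drive_tool(moves="0 0 0.04 0 -1; 0 0 0.08 0 -1; 0 0 0.12 0 -1; 0 0 0.15 0 -1; 0 0 0.17 0 -1; 0 0 0.18 0 -1; 0 0 0.18 0 -1; 0 0 0.18 0 -1")

```text
time_s: 10.0
tool_pos: [0.5654, -0.1797, 0.195]
tool_rot: [180.0, -0.1, 0.8]
force: [0.7, -0.3, 0.1]
grip_width: 0.0005
```

```bash
python3 look.py w5 switch_pad switch_pivot
```

```text
[ 0.5654 -0.1797  0.195 ] 0.0005171633791971012 [179.9831  -0.0727   0.8498]
switch_pad [318.4 275. ] 0.95 [ 0.5753 -0.1755  0.1994]
switch_pivot [319.9 242.8] 0.68 [ 0.5782 -0.1755  0.1448]
```

View pics/w5.png

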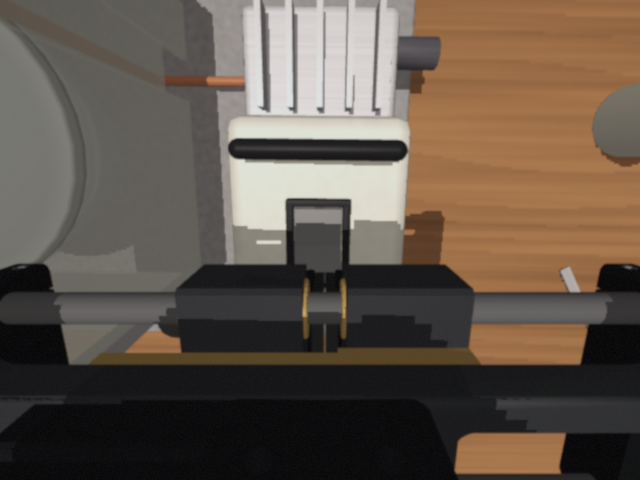

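The rocker (columns 292–343) is in line with the fingers; shift back 3 mm and press.

Call:
drive_tool(moves="-0.003 -0.002 0.01 0 -1; -0.003 -0.002 0.02 0 -1; -0.003 -0.002 0.03 0 -1; -0.003 -0.002 0.036 0 -1; -0.003 -0.002 0.04 0 -1; -0.003 -0.002 0.044 0 -1; -0.003 -0.002 0.047 0 -1; -0.003 -0.002 0.049 0 -1")

```text
time_s: 10.95
tool_pos: [0.5616, -0.178, 0.1453]
tool_rot: [180.0, -0.0, 0.8]
force: [-3.6, 1.3, 13.4]
grip_width: 0.0002
```

Call:
drive_tool(moves="0 0 0.001 0 -1; 0 0 0.002 0 -1; 0 0 0.003 0 -1; 0 0 0.003 0 -1; 0 0 0.003 0 -1; 0 0 0.003 0 -1; 0 0 0.003 0 -1; 0 0 0.003 0 -1")

```text
time_s: 11.75
tool_pos: [0.5616, -0.178, 0.1452]
tool_rot: [179.9, -0.0, 0.8]
force: [-7.1, 2.0, 15.2]
grip_width: 0.0005
```

Hard stop at z 0.145, as expected. Lift and check both.

Call:
drive_tool(moves="0 0 -0.03 0 -1; 0 0 -0.06 0 -1; 0 0 -0.1 0 -1; 0 0 -0.14 0 -1; 0 0 -0.18 0 -1; -0.02 -0.03 -0.22 0 -1; -0.03 -0.06 -0.23 0 -1; -0.03 -0.06 -0.23 0 -1")

```text
time_s: 12.55
tool_pos: [0.5317, -0.1126, 0.3765]
tool_rot: [180.0, -0.4, 1.3]
force: [-0.1, 0.2, 0.4]
grip_width: 0.0005
```

```bash
python3 look.py w6 switch_pad switch_pivot; python3 - <<'E'
from h import *
np.set_printoptions(precision=4,suppress=True)
T=np.load("pics/w6T.npy");K,M=cam("wrist",T);d=np.load("pics/w6.npy")
def prof(xs,y,z):
  for x in xs:
    p=np.linalg.inv(M)@[x,y,z,1]; uv=[K[0,0]*p[0]/-p[2]+K[0,2],K[1,1]*-p[1]/-p[2]+K[1,2]]; print(np.round(uv),atd(K,M,uv,d) if 2<uv[0]<637 and 2<uv[1]<477 else None)
prof((.56,.566,.572,.58,.588,.594,.6),-.176,.146); print(); prof((.6,.595,.59,.585,.58,.575),.106,.21)
im,dt=read_camera("top"); a=cv2.imread("pics/top0.png")
cv2.imwrite("pics/cmp.png",np.hstack([cv2.resize(x[150:310,250:410],(400,400),interpolation=cv2.INTER_CUBIC) for x in (a,im[:,:,::-1])]))
g=cv2.absdiff(a,im[:,:,::-1].copy()).max(2)
E
```

```text
[ 0.5317 -0.1126  0.3765] 0.00047999603582549047 [179.9833  -0.4366   1.2596]
switch_pad [379.  196.7] 0.58 [ 0.5578 -0.1747  0.1449]
switch_pivot [378.9 178. ] 0.64 [ 0.5793 -0.1732  0.1459]
[380. 195.] [ 0.5599 -0.1762  0.1447]
[381. 190.] [ 0.5659 -0.1762  0.1449]
[381. 185.] [ 0.5719 -0.1762  0.145 ]
[381. 177.] [ 0.58   -0.1759  0.1467]
[382. 170.] [ 0.5881 -0.1753  0.15  ]
[382. 165.] [ 0.594  -0.1748  0.1529]
[382. 160.] [ 0.5999 -0.175   0.1519]

[ 96. 152.] [0.6    0.1057 0.2104]
[ 97. 158.] [0.595  0.1059 0.2101]
[ 98. 163.] [0.59   0.1059 0.2101]
[ 99. 169.] [0.585 0.106 0.21 ]
[ 99. 174.] [0.58   0.1058 0.2103]
[100. 179.] [0.575  0.1059 0.2101]
```

View pics/w6.png

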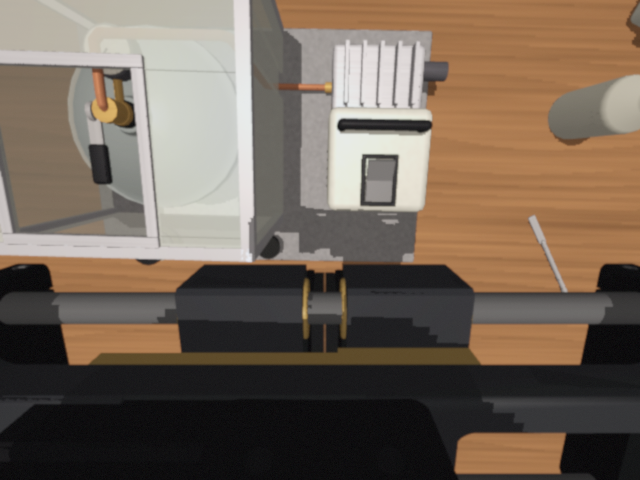

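Lever level (z 0.210 along the sleeve), rocker's front half level (0.145) and rear half raised (0.153); nothing in contact with the arm.

```bash
python3 -c "
from cell import *
print(get_obs()['force'],get_obs()['joint_velocities'].round(2)); print(sign_off())"
```

```text
[ 0.27938235 -0.55570889 -0.77225339] [ 0.32  0.8   0.41  0.21 -0.11  0.19 -0.01]
the job is handed in; nothing more can be done
None
```

I pressed the valve lever fully home through the guard's window with the closed fingertips. Then I tipped the pump's rocker to off, lifted clear and handed the job in at about 12.7 s.

- **Lever:** it met its stop at z = 0.210, with 18 N on the tool. After the second press, the sleeve still measured level at 0.210 along its whole length.
- **Rocker:** it met its stop at z = 0.145, with 15 N on the tool. Afterwards the front half lay level at 0.145 and the rear half was raised to 0.153.
- **Guard and bystanders:** I saw no sign of contact with the guard, desiccator or bystanders. The fingers stayed about 40 mm from the window frame by my measurements. I only judged this by eye in the last wrist picture, which doesn't show everything. I saved before-and-after top pictures but did not view them or measure any shift.
- **Forces at the end:** the force reading was near zero, within noise, with the arm free above the scene.

No check failed or disagreed, apart from the networks' usual low-confidence false detections. One higher-confidence error put the switch pad on my own finger, and depth showed it was wrong.

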